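# Seat the filter cell on its three-pin mount and hold it home

## Robot

A 6-joint arm with a two-finger parallel gripper is mounted at the origin on a cart in front of the work surface, level with it; the furniture and walls round the work are solid. World frame = base frame: x ahead of the robot, y to its left, z up, the work surface at z = 0. Lengths are in m, angles in rad, forces in N, time in s.
With the tool pointing down it reaches from about 0.3 to 0.75 m from the base axis. Payload 8.5 kg.
Tool frame: the origin (TCP) lies at the very end of the fingers, on their centre line; the grasp point (between the pads) lies 19 mm behind it (env.grasp_offset is the distance from the TCP to the grasp point, in m); z points along the fingers, y is the line along which they close (so a half turn about z gives the same grasp; the last joint's range is limited). The gripper opens to 88 mm and grips with 3 to 60 N. Pads are 18 mm wide; open, the fingers measure 123 mm over their backs; the gripper's body (75 mm by 187 mm) begins 45 mm behind the grasp point.
Start: joints at [-1.54, 0.381, 1.297, -0, 1.464, -0.215], TCP at [0.134, -0.533, 0.239] pointing down, gripper open.
Joint ranges: [-3.11, 3.11], [-0.89, 2.33], [0.22, 2.48], [-1.42, 4.56], [0.17, 2.85], [-2.88, 2.88]. Speed limits (rad/s): [2.39, 2.39, 3.14, 3.14, 3.14, 3.14].

## Interface

Orientations are given as a rotation vector (axis times angle).
In Python, from plant import env gives the robot as it stands.
- The arm moves only by the shell command python3 -m pendant 'ROWS' [FORCE]. ROWS is JSON, a list of rows, each a list of 5 numbers: the gripper command: -1 is shut, 1 is fully open, values between are in proportion, then the shift along the tool's x, y, z in m, then the turn about the tool's z in degrees. In form: [[hand, dx, dy, dz, spin], ...]. A call has 1 to 8 rows; each row is the pose to reach, as a shift and turn from the pose commanded when the call began, along the tool's axes at that moment; what a row does not reach only later rows make up. A row lasts 1/8 s, in which the tool goes at most 62.5 mm and 10.7 degrees, less where a joint would pass 70% of its speed; a pose out of reach is approached as far as the arm can. A call with a gripper value outside its range is refused whole. The fingers move at their own pace and stop on an object; FORCE is the grip in N (left out, the last holds). Time passes only in rows, so rows that repeat a pose let the fingers close. It gives the time, the measured TCP pose, the force, the opening and the grip force at its end, in the units of the state.
- env.get_state(): the state, without advancing time (a new reading comes with each control period).
- env.snapshot(name): name is "scene" or "side" or "wrist"; returns the picture (420x560x3 uint8, blue, green, red); there is no depth.
- env.camera_info(name): a dict with "intrinsics" (3x3 intrinsics, pixels), "cam_to_world" (4x4, takes a point from camera to world coordinates). Camera axes: x right, y down, z forward; pixel columns grow to the right and rows downward; lengths in m; the calibration is good to about 2 mm. A picture is of the moment at which its call begins: read the wrist's pose just before it. camera_info takes no time and is no camera call; for the wrist camera it gives the pose at the moment of the call.
- env.hand_in(): hands the job in; it is judged then, once.
The state is a dict: "clock": time; "joint_pos": joint angles; "qd": joint speeds; "joint_torque": joint torques, N m; "tool_pos": TCP position; "tool_rot": TCP orientation; "force": force on the tool from outside, world axes, zero at the start; "moment": the same for the moment, N m; "gripper_width": finger opening in m; "grip_force": force on a finger pad.
Only numpy, scipy, OpenCV 4.12 (cv2) and the standard library are available. Lean on these libraries where they do the work, as an engineer would, in place of code of your own. Each camera call takes 0.05 s, during which the arm holds its last target. There are 200 camera calls.

## Task

Pick up the black filter cell by its knurled collar and set it upright on the spigot of the aluminium mount, where the pins will stop it; turn it until its hidden keyways drop over the pins, then push it down fully home against the spring. Finish while still gripping it and holding it pushed home, since the spring lifts it as soon as you let go. Leave the other things on the table where they are.

Things in the scene. Friction and masses are not known exactly. Their poses are not given: they have to be found in the camera images.
- cell: Loose filter cell, 54 mm tall, about 150 g, standing upright on the table; origin at the centre of its underside, z up. Its skirt, 46 mm in diameter and 34 mm high, is open underneath: bore 26 mm in diameter, 34 mm deep, with three straight keyways 8 mm wide, 120 degrees apart, along the whole bore (one on the cell's +x side). They cannot be seen while it stands.
- collar (a point): Middle of the cell's round black knurled collar, the place to grip: 50 mm in diameter, 20 mm high, from 34 to 54 mm above the underside, closed on top with a green filter glass. This point is on the cell's axis, 44 mm above its underside.
- mount: Fixed mount: square aluminium base plate 110 x 110 x 10 mm with a round housing 62 mm in diameter up to 30 mm above the table; origin at the centre of its underside. From the middle of the housing stands a steel spigot 24 mm in diameter whose top is 62 mm above the table (its last 7 mm taper to 16 mm).
- pins (a point): Point on the spigot's axis level with the tops of its three brass pins, 46.5 mm above the table. Pins: 5 mm thick, 120 degrees apart, out to 17 mm from the axis. Their angle differs each time and is not told by any pose here. An unaligned cell rests on them, underside at this height; turned (at most 120 degrees, either way) it comes to fit with about 5 degrees play each way and can go down.
- seat (a point): Centre of the mount's seat: the top of the housing, 30 mm above the table, on the spigot's axis, z up; 16.5 mm below the pin tops. The cell is home when its underside lies on this seat.
- sleeve (a joint): White spring sleeve round the spigot, 38 mm in diameter: 0 m when up, its top 8 mm above the seat; -0.008 when pressed flush with the seat. It pushes up with 3.5 N at first and about 9 N when flush, and lifts a cell that is let go.
- spare_eyepiece: Bystander: black spare eyepiece, 36 mm in diameter, 47 mm tall, loose; origin at its underside.
- oil_bottle: Bystander: small brown dropper bottle, 27 mm in diameter, 76 mm tall, loose; origin at its underside.
- lens_spray: Bystander: light blue pump spray bottle, 31 mm in diameter, 104 mm tall, loose; origin at its underside.
- vial_photo: Bystander: small brown vial with a white cap, 20 mm in diameter, 50 mm tall, loose; origin at its underside.
Mind the look-alikes: they are no part of the job. Leave any red look-alike of the cell alone.

How it is judged:
At the end, for the whole second after the job is handed in: The cell is upright (within 0.08 rad), centred on the spigot (3 mm), its underside within 2 mm of the seat, still, pressed on the mount and its spring with more than 5 N, and the fingers still grip it (more than 3 N) (z of cell in the frame of seat below 0.002 m and horizontal distance between cell and seat below 0.003 m and angle between cell's own z axis and vertical below 0.08 rad and contact force between the fingers and cell above 3 N and contact force between cell and mount above 5 N and linear speed of cell below 0.01 m/s); the arm keeps its last pose, push and grip.
It fails at once if a bystander was moved by more than 20 mm (distance of any of spare_eyepiece, oil_bottle, lens_spray, vial_photo from where it was at the start of the episode above 0.02 m).
It also fails if it takes over 61 s, if anything falls off the work surface, if the arm or the gripper's body presses on something with over 40 N, if the wrist force passes 120 N, or if a joint passes its speed limit or range.

## Working session

There is one attempt and no reset: what is moved stays moved. The work goes in short steps, Python scripts to look and compute and a shell command to move; the robot and the scene stay as the last step left them, time stands still between calls to the robot, and variables do not carry over. Pictures are saved under pics/ and viewed, at most 10 in all, crops included, and the job is handed in when it is done.

```bash
mkdir -p pics; python3 - <<'E'
from plant import env
import cv2,numpy as np
for n in ["scene","side"]:
    cv2.imwrite(f"pics/{n}0.png",env.snapshot(n)); i=env.camera_info(n); print(n,np.round(i["intrinsics"],1).tolist(),np.round(i["cam_to_world"],3).tolist())
s=env.get_state();print(s)
E
```

```text
scene [[495.8, 0.0, 287.7], [0.0, 495.8, 207.2], [0.0, 0.0, 1.0]] [[-0.629, -0.499, 0.597, -0.229], [-0.777, 0.38, -0.501, 0.645], [0.023, -0.779, -0.627, 0.885], [0.0, 0.0, 0.0, 1.0]]
side [[466.6, 0.0, 283.9], [0.0, 466.6, 207.1], [0.0, 0.0, 1.0]] [[1.0, 0.012, 0.017, 0.553], [-0.01, -0.454, 0.891, -1.251], [0.018, -0.891, -0.453, 0.709], [0.0, 0.0, 0.0, 1.0]]
{'clock': 0.1, 'joint_pos': array([-1.54030066e+00,  3.81114073e-01,  1.29812069e+00, -2.70542226e-06,
        1.46356227e+00, -2.15269275e-01]), 'qd': array([ 0.00111222, -0.00192811, -0.00325917,  0.00039042,  0.00037085,
        0.00154344]), 'joint_torque': array([ 3.10382027e-03, -4.38658226e+01, -2.24911684e+01,  7.14938482e-02,
        3.42671445e-02, -8.47664091e-05]), 'tool_pos': array([ 0.1338204 , -0.53323561,  0.238229  ]), 'tool_rot': array([-3.11671280e+00, -3.84929269e-01, -1.70259493e-04]), 'force': array([-0.27124723, -0.43042324,  0.0968713 ]), 'moment': array([ 0.06455084, -0.01377688, -0.00570117]), 'grip_force': 0.0, 'gripper_width': 0.08804203375571575}
```

View pics/scene0.png

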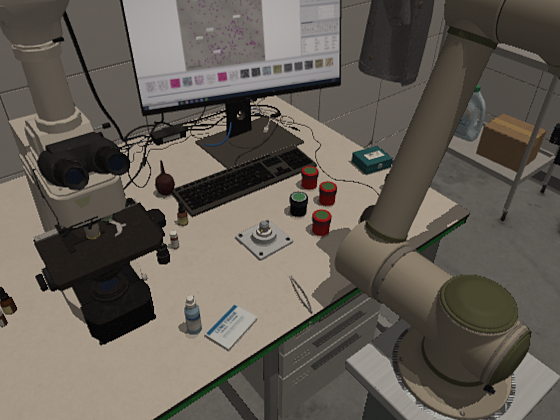

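View pics/side0.png

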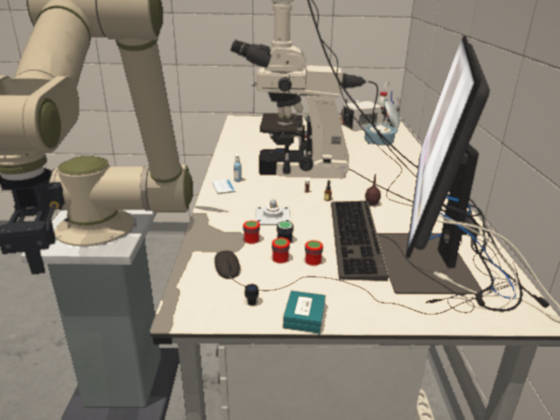

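Scene: the black cell is at about (299,203) and the mount at (264,235). Red look-alikes stand at (321,222), (328,193) and (310,177). In the side view the cell is at (285,231) and the mount at (272,211).

```bash
cat > h.py <<'E'
import cv2,numpy as np
from plant import env
def ray(info,u,v,z):
    K=np.array(info["intrinsics"]);T=np.array(info["cam_to_world"])
    d=T[:3,:3]@np.linalg.solve(K,[u,v,1.]);o=T[:3,3]
    return o+d*(z-o[2])/d[2]
def blobs(mask,amin=6):
    n,l,s,c=cv2.connectedComponentsWithStats(mask.astype(np.uint8))
    return [(c[i],s[i]) for i in range(1,n) if s[i][4]>=amin]
E
python3 - <<'E'
from h import *
for n,box in [("scene",(225,160,350,260)),("side",(225,190,335,275))]:
    im=cv2.imread(f"pics/{n}0.png");I=env.camera_info(n);x0,y0,x1,y1=box
    c=im[y0:y1,x0:x1];h=cv2.cvtColor(c,cv2.COLOR_BGR2HSV)
    g=(h[...,0]>40)&(h[...,0]<95)&(h[...,1]>70)&(h[...,2]>40)
    for p,s in blobs(g,8): print(n,"green",np.round(p+[x0,y0],1),s.tolist(),ray(I,*(p+[x0,y0]),.054).round(4))
    cv2.imwrite(f"pics/{n}_c.png",cv2.resize(c,None,fx=6,fy=6,interpolation=cv2.INTER_CUBIC)[:600,:800])
E
```

```text
scene green [309.8 169.9] [80, 8, 11, 5, 45] [ 0.6588 -0.1815  0.054 ]
scene green [328.  185.6] [98, 23, 11, 6, 56] [ 0.5684 -0.1715  0.054 ]
scene green [298.4 196.1] [68, 33, 12, 7, 66] [ 0.5818 -0.073   0.054 ]
scene green [321.5 214.3] [91, 51, 12, 8, 69] [ 0.4844 -0.0711  0.054 ]
side green [251.  223.6] [22, 32, 9, 4, 26] [ 0.4814 -0.0704  0.054 ]
side green [284.5 224.2] [55, 32, 10, 5, 39] [ 0.5782 -0.0718  0.054 ]
side green [280.5 241.7] [51, 50, 10, 5, 36] [ 0.5663 -0.1693  0.054 ]
side green [313.5 244. ] [84, 52, 10, 5, 38] [ 0.6549 -0.1793  0.054 ]
```

View pics/scene_c.png

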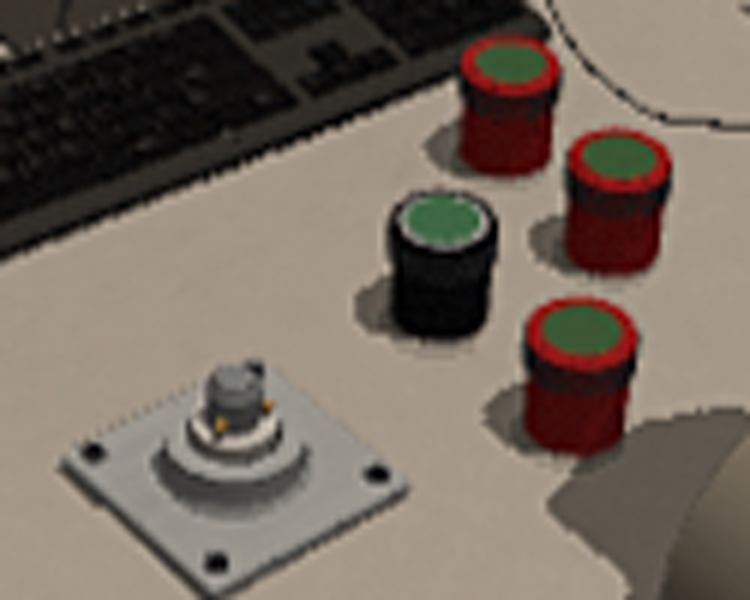

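The crop shows the cell's collar glass at crop (443,220) and the spigot top at crop (237,378). Two brass pins are at (221,425) and (266,406). Next I'll work out the mount position and the move.

```bash
cat >> h.py <<'E'
from scipy.spatial.transform import Rotation as R
def tool(): 
    s=env.get_state(); return np.array(s["tool_pos"]),R.from_rotvec(s["tool_rot"]).as_matrix(),s
E
python3 - <<'E'
from h import *
I=env.camera_info("scene")
print("spigot",ray(I,225+237/6,160+376/6,.062))
for p in [(65,463),(405,488),(270,365),(212,598)]: print(p,ray(I,225+p[0]/6,160+p[1]/6,.01).round(3))
p,M,s=tool();print(M.round(3).tolist())
W=env.camera_info("wrist");T=np.array(W["cam_to_world"]);print("cam in tool",(M.T@(T[:3,3]-p)).round(3),(M.T@T[:3,:3]).round(3).tolist(),W["intrinsics"])
for t in [(.56,0.02,.25)]: print((M.T@(np.array(t)-p)).round(3))
E
```

```text
spigot [0.54123657 0.07379071 0.062     ]
(65, 463) [0.589 0.132 0.01 ]
(405, 488) [0.486 0.025 0.01 ]
(270, 365) [0.587 0.021 0.01 ]
(212, 598) [0.483 0.131 0.01 ]
[[0.97, 0.243, -0.0], [0.243, -0.97, 0.001], [0.0, -0.001, -1.0]]
cam in tool [ 0.077 -0.    -0.146] [[0.001, -0.955, -0.298], [1.0, 0.001, 0.001], [-0.001, -0.298, 0.955]] [[343.50253447   0.         283.42096995]
 [  0.         343.50253447 209.80276241]
 [  0.           0.           1.        ]]
[ 0.548 -0.433 -0.011]
```

```bash
python3 -m pendant '[[1,0.548,-0.433,-0.01,0],[1,0.548,-0.433,-0.01,0],[1,0.548,-0.433,-0.01,0],[1,0.548,-0.433,-0.01,0],[1,0.548,-0.433,-0.01,0],[1,0.548,-0.433,-0.01,0],[1,0.548,-0.433,-0.01,0],[1,0.548,-0.433,-0.01,0]]'; python3 -c "
from h import *
p,M,s=tool();print((M.T@(np.array([.56,0,.17])-p)).round(3),s['joint_pos'].round(2),s['clock'])"
```

```text
clock: 1.1
tool_pos: [0.4397, -0.1355, 0.2459]
tool_rot: [-3.118, -0.385, 0.0]
force: [-0.1, -1.1, -0.4]
gripper_width: 0.0881
grip_force: 0.0
[ 0.15  -0.102  0.076] [-0.56  0.22  1.52 -0.    1.41  0.77] 1.1
```

```bash
python3 -m pendant '[[1,0.075,-0.05,0.03,0],[1,0.12,-0.08,0.06,0],[1,0.12,-0.1,0.076,0],[1,0.12,-0.1,0.076,0],[1,0.12,-0.1,0.076,0]]'; python3 - <<'E'
from h import *
p,M,s=tool();print(p,s['joint_pos'].round(2))
I=env.camera_info("wrist");im=env.snapshot("wrist");cv2.imwrite("pics/w1.png",im)
np.savez("pics/w1.npz",K=I["intrinsics"],T=I["cam_to_world"])
E
```

```text
clock: 1.72
tool_pos: [0.531, -0.0116, 0.1703]
tool_rot: [3.118, 0.385, 0.0]
force: [0.0, -0.1, 1.0]
gripper_width: 0.088
grip_force: 0.0
[ 0.53098369 -0.01161596  0.17025735] [-0.24  0.41  1.46 -0.    1.27  1.08]
```

View pics/w1.png

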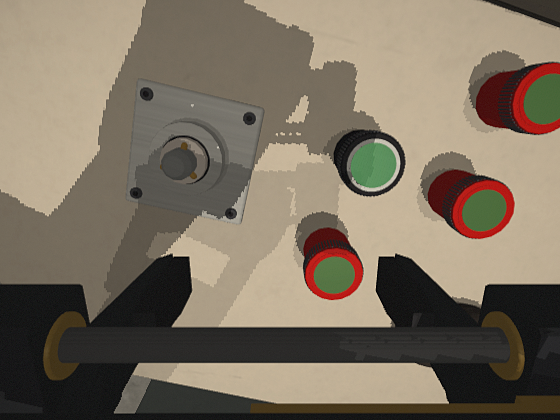

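The wrist view shows the cell's glass at (374,164), the spigot top at (180,162), and pins near (186,147) and (188,176).

```bash
python3 - <<'E'
from h import *
d=np.load("pics/w1.npz");I=dict(intrinsics=d["K"],cam_to_world=d["T"]);im=cv2.imread("pics/w1.png")
h=cv2.cvtColor(im,cv2.COLOR_BGR2HSV)
g=(h[...,0]>40)&(h[...,0]<95)&(h[...,1]>70)&(h[...,2]>40);g[:130]=0;g[200:]=0;g[:,:335]=0;g[:,410:]=0
for p,s in blobs(g,200): print("cell",p,s,ray(I,*p,.054).round(4))
# plate screws: dark blobs
v=h[...,2]; b=(v<60); b[:,:125]=0;b[:,255:]=0;b[:80]=0;b[225:]=0
P=[]
for p,s in blobs(b,30):
    if s[4]<250: w=ray(I,*p,.010); P.append(w); print("screw",p.round(1),s[4],w.round(4))
print(np.mean(P,0))
print("spig",ray(I,180,162,.062))
o=(h[...,0]>8)&(h[...,0]<28)&(h[...,1]>110); o[:,:150]=0;o[:,225:]=0;o[:125]=0;o[200:]=0
for p,s in blobs(o,4): print("brass",p,s[4],ray(I,*p,.0465).round(4))
a=cv2.resize(im[120:210,140:250],None,fx=4,fy=4);b2=cv2.resize(im[120:210,325:415],None,fx=4,fy=4)
cv2.imwrite("pics/w1c.png",np.hstack([a,b2]))
E
```

```text
cell [372.93430196 164.86102337] [ 351  143   45   45 1583] [ 0.5786 -0.0708  0.054 ]
screw [146.1  93.5] 131 [0.5849 0.1212 0.01  ]
screw [248.8 118.3] 118 [0.5863 0.0327 0.01  ]
screw [194.9 152.8] 160 [0.5457 0.0727 0.01  ]
screw [135.7 192.4] 106 [0.4966 0.1193 0.01  ]
screw [230.  213.2] 84 [0.498  0.0313 0.01  ]
[0.54230399 0.07545544 0.01      ]
spig [0.54650438 0.07123095 0.062     ]
brass [183.79487179 145.8974359 ] 39 [0.5561 0.0742 0.0465]
brass [160.33333333 166.83333333] 6 [0.5353 0.0896 0.0465]
brass [193.06060606 175.33333333] 33 [0.5348 0.0634 0.0465]
```

View pics/w1c.png

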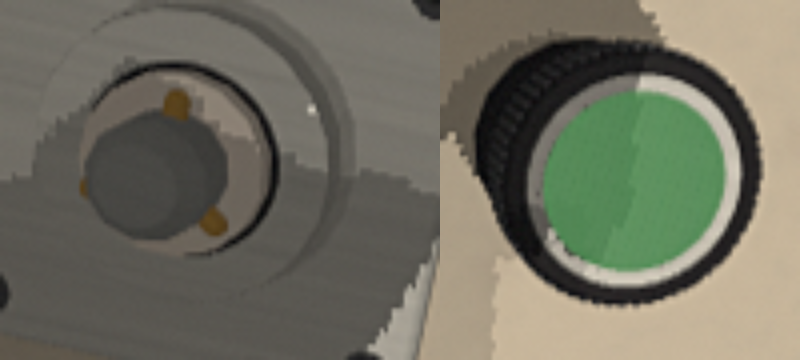

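```bash
python3 - <<'E'
from h import *
I=env.camera_info("side");S=env.camera_info("scene")
for n,p,z in [("microfront",(300,174),0),("knobbox",(270,172),0.0),("spray",(237,181),0),("vial",(307,192),0),("oil",(328,200),0)]: print(n,ray(I,*p,z).round(3))
for n,p,z in [("stagetip",(165,225),.12),("stagetip",(165,225),.18),("knob",(163,258),.06),("base",(153,300),0),("spray",(193,333),0),("vial",(174,248),0)]: print(n,ray(S,*p,z).round(3))
p,M,s=tool();D=M.T@(np.array([.579,-.0715,.10])-p);print(D.round(4),"yaw",np.degrees(np.arctan2(M[1,0],M[0,0])),s["clock"])
E
```

```text
microfront [0.645 0.43  0.   ]
knobbox [ 0.528  0.446 -0.   ]
spray [0.406 0.355 0.   ]
vial [0.664 0.265 0.   ]
oil [0.733 0.202 0.   ]
stagetip [0.621 0.303 0.12 ]
stagetip [0.555 0.33  0.18 ]
knob [0.586 0.336 0.06 ]
base [ 0.537  0.397 -0.   ]
spray [ 0.401  0.372 -0.   ]
vial [0.66  0.275 0.   ]
[0.032  0.0692 0.0707] yaw 14.034932233532702 1.775
```

```bash
python3 -m pendant '[[1,0.016,0.035,0.035,-10],[1,0.032,0.069,0.07,-20],[1,0.032,0.069,0.07,-31],[1,0.032,0.069,0.07,-31],[1,0.032,0.069,0.07,-31]]'; python3 - <<'E'
from h import *
p,M,s=tool();D=M.T@(np.array([.579,-.0715,.025])-p);print(D.round(4),"yaw",np.degrees(np.arctan2(M[1,0],M[0,0])),s["joint_pos"].round(2))
I=env.camera_info("wrist");im=env.snapshot("wrist");cv2.imwrite("pics/w2.png",im)
h=cv2.cvtColor(im,cv2.COLOR_BGR2HSV)
g=(h[...,0]>40)&(h[...,0]<95)&(h[...,1]>70)&(h[...,2]>40)
for q,t in blobs(g,200): print(q.round(1),t.tolist(),ray(I,*q,.054).round(4))
E
```

```text
clock: 2.4
tool_pos: [0.5788, -0.0708, 0.101]
tool_rot: [2.903, 1.198, 0.002]
force: [0.2, -0.3, 0.3]
gripper_width: 0.0882
grip_force: 0.0
[-0.0004  0.0005  0.076 ] yaw 44.841031643556676 [-0.32  0.57  1.41 -0.    1.17  0.46]
[282.  236.8] [254, 210, 57, 54, 2420] [ 0.5785 -0.0704  0.054 ]
[491.7 267. ] [464, 244, 57, 50, 2009] [ 0.6561 -0.1771  0.054 ]
[185.2 321.2] [171, 311, 30, 17, 306] [ 0.4918 -0.0673  0.054 ]
```

```bash
python3 -m pendant '[[1,0,0,0.04,0],[1,0,0,0.065,0],[1,0,0,0.076,0],[1,0,0,0.076,0],[-1,0,0,0.076,0],[-1,0,0,0.076,0],[-1,0,0,0.076,0],[-1,0,0,0.076,0]]' 30;  python3 -m pendant '[[-1,0,0,0,0],[-1,0,0,0,0],[-1,0,0,0,0],[-1,0,0,0,0]]'
```

```text
clock: 3.45
tool_pos: [0.5788, -0.0703, 0.0241]
tool_rot: [2.901, 1.204, 0.0]
force: [-2.7, 1.9, 1.5]
gripper_width: 0.0503
grip_force: 1.4
clock: 3.95
tool_pos: [0.5789, -0.0703, 0.0241]
tool_rot: [2.901, 1.204, 0.0]
force: [-0.7, 0.8, 4.0]
gripper_width: 0.0485
grip_force: 30.0
```

```bash
python3 -m pendant '[[-1,0,0,-0.03,0],[-1,0,0,-0.06,0],[-1,0,0,-0.09,0],[-1,0,0,-0.09,0],[-1,0,0,-0.09,0]]'; python3 - <<'E'
from h import *
p,M,s=tool();print(s["force"],s["grip_force"])
I=env.camera_info("wrist");im=env.snapshot("wrist")
h=cv2.cvtColor(im,cv2.COLOR_BGR2HSV)
g=(h[...,0]>40)&(h[...,0]<95)&(h[...,1]>70)&(h[...,2]>40)
for q,t in blobs(g,800): 
    w=ray(I,*q,p[2]-.0241+.054); print(q.round(1),t.tolist(),w.round(4),"off in tool",(M.T@(w-p)).round(4))
D=M.T@(np.array([.5415,.0761,.115])-p);print(p,D.round(4))
E
```

```text
clock: 4.58
tool_pos: [0.5781, -0.0701, 0.1125]
tool_rot: [-2.9, -1.204, 0.003]
force: [-0.5, -0.0, -1.7]
gripper_width: 0.0491
grip_force: 30.0
[-0.45008752 -0.01911553 -1.67426681] 30.000018440186977
[483.6 261.4] [457, 238, 54, 47, 1982] [ 0.6459 -0.1077  0.1424] off in tool [ 0.0211  0.0745 -0.0301]
[283.4 302.8] [239, 272, 90, 56, 4163] [ 0.5808 -0.0678  0.1424] off in tool [ 0.0034  0.0002 -0.0299]
[ 0.57813541 -0.07009133  0.11245355] [ 0.0777 -0.1292 -0.0024]
```

```bash
python3 -m pendant '[[-1,0.02,-0.035,-0.003,0],[-1,0.045,-0.075,-0.003,0],[-1,0.068,-0.113,-0.003,0],[-1,0.078,-0.129,-0.003,0],[-1,0.078,-0.129,-0.003,0],[-1,0.078,-0.129,-0.003,0]]'; python3 - <<'E'
from h import *
p,M,s=tool();print(s["joint_pos"].round(2))
D=M.T@(np.array([.5415,.0761,.115])-p);print(p,D.round(4))
for n in ["scene","side"]:
    I=env.camera_info(n);im=env.snapshot(n);cv2.imwrite(f"pics/{n}1.png",im)
a=cv2.imread("pics/scene1.png")[160:260,215:315];b=cv2.imread("pics/side1.png")[160:260,225:325]
cv2.imwrite("pics/m1.png",cv2.resize(np.hstack([a,b]),None,fx=4,fy=4))
E
```

```text
clock: 5.38
tool_pos: [0.543, 0.0749, 0.1166]
tool_rot: [2.902, 1.203, -0.0]
force: [-0.8, -1.1, -1.8]
gripper_width: 0.0492
grip_force: 30.0
[-0.08  0.5   1.49 -0.    1.16  0.71]
[0.54295027 0.07486491 0.11660424] [-0.0002 -0.0019  0.0016]
```

View pics/m1.png

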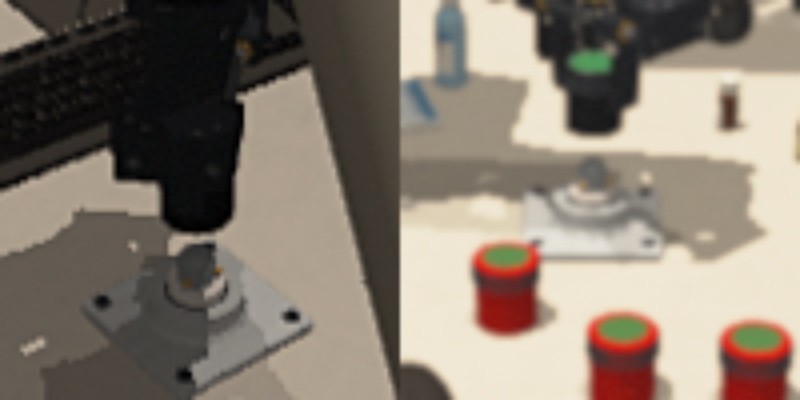

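The cell hangs above the spigot and is laterally aligned in both views: scene skirt 198 and spigot 198, side 594 and 593.

```bash
python3 -m pendant '[[-1,0,-0.002,0.01,0],[-1,0,-0.002,0.02,0],[-1,0,-0.002,0.028,0],[-1,0,-0.002,0.034,0],[-1,0,-0.002,0.034,0]]'; python3 -m pendant '[[-1,0,0,0.004,0],[-1,0,0,0.008,0],[-1,0,0,0.01,0],[-1,0,0,0.01,0],[-1,0,0,0.01,0]]'
```

```text
clock: 6.1
tool_pos: [0.5409, 0.0775, 0.0824]
tool_rot: [-2.901, -1.204, 0.001]
force: [-0.6, -0.4, -1.1]
gripper_width: 0.0487
grip_force: 30.0
clock: 6.72
tool_pos: [0.5412, 0.0774, 0.073]
tool_rot: [2.901, 1.204, 0.0]
force: [-0.6, 0.3, -1.1]
gripper_width: 0.0488
grip_force: 30.0
```

```bash
python3 -m pendant '[[-1,0,0,0.002,0],[-1,0,0,0.004,0],[-1,0,0,0.004,0],[-1,0,0,0.004,0]]'
```

```text
clock: 7.22
tool_pos: [0.5415, 0.0775, 0.0699]
tool_rot: [2.901, 1.204, 0.002]
force: [-1.3, 1.2, 7.1]
gripper_width: 0.0488
grip_force: 30.0
```

```bash
python3 -m pendant '[[-1,0,0,0.001,-4],[-1,0,0,0.001,-8],[-1,0,0,0.001,-12],[-1,0,0,0.001,-16],[-1,0,0,0.001,-20],[-1,0,0,0.001,-20]]'
```

```text
clock: 7.98
tool_pos: [0.5418, 0.0773, 0.0684]
tool_rot: [2.647, 1.689, 0.002]
force: [1.3, -0.3, 2.5]
gripper_width: 0.0489
grip_force: 30.0
```

```bash
python3 -m pendant '[[-1,0,0,0.0015,0],[-1,0,0,0.003,0],[-1,0,0,0.003,0]]'
```

```text
clock: 8.35
tool_pos: [0.5421, 0.0773, 0.0662]
tool_rot: [2.647, 1.688, 0.004]
force: [1.0, -1.7, 9.4]
gripper_width: 0.049
grip_force: 30.0
```

```bash
python3 -m pendant '[[-1,0,0,0.0015,0],[-1,0,0,0.003,0],[-1,0,0,0.003,0],[-1,0,0,0.003,0]]'
```

```text
clock: 8.85
tool_pos: [0.5421, 0.0773, 0.0631]
tool_rot: [2.647, 1.688, 0.004]
force: [1.2, -1.3, 9.2]
gripper_width: 0.0489
grip_force: 30.0
```

```bash
python3 - <<'E'
from h import *
p,M,s=tool();print(p,s["force"].round(1),s["moment"].round(2))
im=env.snapshot("side");cv2.imwrite("pics/side2.png",im)
a=cv2.imread("pics/side1.png")[150:250,235:335];b=im[150:250,235:335]
cv2.imwrite("pics/m2.png",cv2.resize(np.hstack([a,b]),None,fx=4,fy=4,interpolation=cv2.INTER_CUBIC))
I=env.camera_info("side")
for im in (cv2.imread("pics/side1.png"),im):
    h=cv2.cvtColor(im,cv2.COLOR_BGR2HSV)
    g=(h[...,0]>40)&(h[...,0]<95)&(h[...,1]>70)&(h[...,2]>40);g[222:]=0;g[:150]=0;g[:,:240]=0;g[:,320:]=0
    for q,t in blobs(g,5): print(q.round(1),t.tolist())
T=np.array(I["cam_to_world"]);K=np.array(I["intrinsics"])
for P in [(.5412,.0770,.1166-.0241+.054),(p[0],p[1],p[2]-.0241+.054)]:
    c=K@(T[:3,:3].T@(np.array(P)-T[:3,3]));print(c[:2]/c[2])
E
```

```text
[0.54208949 0.0772678  0.06307487] [ 1.2 -1.3  9.2] [-0.11 -0.2   0.42]
[272.8 175.1] [268, 173, 11, 5, 47]
[272.8 190.8] [268, 189, 11, 5, 43]
[272.5376966  174.38240849]
[272.70268001 190.11039454]
```

View pics/m2.png

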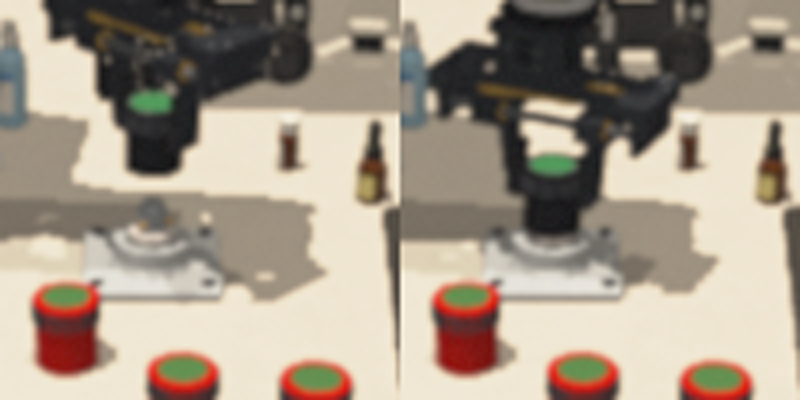

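The glass has moved down with the tool (row 175 to 191, as predicted), so the keyways have dropped over the pins. The 0.42 Nm moment suggests the turn went too far, so I'll turn back a little.

```bash
python3 -m pendant '[[-1,0,0,0,2],[-1,0,0,0,4],[-1,0,0,0,4]]'; python3 -c "
from h import *
s=env.get_state();print(s['moment'].round(2))"
```

```text
clock: 9.28
tool_pos: [0.5421, 0.0772, 0.0631]
tool_rot: [2.703, 1.596, 0.003]
force: [0.4, -0.6, 9.4]
gripper_width: 0.0488
grip_force: 30.0
[-0.22 -0.18  0.95]
```

```bash
python3 -m pendant '[[-1,0,0,0,-4],[-1,0,0,0,-8],[-1,0,0,0,-8]]'; python3 -c "
from h import *
s=env.get_state();print(s['moment'].round(2))"
```

```text
clock: 9.65
tool_pos: [0.5414, 0.0773, 0.062]
tool_rot: [2.589, 1.779, 0.001]
force: [0.9, -1.6, 2.1]
gripper_width: 0.0488
grip_force: 30.0
[-0.22 -0.3   0.09]
```

```bash
python3 -m pendant '[[-1,0,0,0.0,0],[-1,0,0,0.002,0],[-1,0,0,0.004,0],[-1,0,0,0.006,0],[-1,0,0,0.006,0],[-1,0,0,0.006,0]]' 50; python3 -c "
from h import *
s=env.get_state();print(s['moment'].round(2))"
```

```text
clock: 10.4
tool_pos: [0.5414, 0.0773, 0.056]
tool_rot: [2.588, 1.781, 0.001]
force: [2.3, -2.6, 4.5]
gripper_width: 0.0484
grip_force: 50.0
[-0.43 -0.52  0.  ]
```

```bash
python3 -m pendant '[[-1,0,0,0.001,0],[-1,0,0,0.002,0],[-1,0,0,0.003,0],[-1,0,0,0.004,0],[-1,0,0,0.004,0],[-1,0,0,0.004,0],[-1,0,0,0.004,0]]'; python3 -c "
from h import *
s=env.get_state();print(s['moment'].round(2))"
```

```text
clock: 11.28
tool_pos: [0.5415, 0.0772, 0.0539]
tool_rot: [2.586, 1.78, 0.002]
force: [-3.4, -3.0, 22.7]
gripper_width: 0.0481
grip_force: 50.0
[-0.5   0.62  0.03]
```

```bash
python3 -m pendant '[[-1,0,0,0,0],[-1,0,0,0,0],[-1,0,0,0,0],[-1,0,0,0,0],[-1,0,0,0,0],[-1,0,0,0,0]]'; python3 - <<'E'
from h import *
p,M,s=tool()
im=env.snapshot("side");cv2.imwrite("pics/side3.png",im);I=env.camera_info("side")
h=cv2.cvtColor(im,cv2.COLOR_BGR2HSV)
g=(h[...,0]>40)&(h[...,0]<95)&(h[...,1]>70)&(h[...,2]>40);g[222:]=0;g[:150]=0;g[:,:240]=0;g[:,320:]=0
for q,t in blobs(g,5): print(q.round(1),t.tolist())
T=np.array(I["cam_to_world"]);K=np.array(I["intrinsics"])
c=K@(T[:3,:3].T@(np.array((p[0],p[1],.084))-T[:3,3]));print(c[:2]/c[2],"tilt",np.arccos(-M[2,2]))
cv2.imwrite("pics/m3.png",cv2.resize(im[160:235,235:335],None,fx=6,fy=6,interpolation=cv2.INTER_CUBIC))
E
```

```text
clock: 12.02
tool_pos: [0.5415, 0.0772, 0.0539]
tool_rot: [2.586, 1.78, 0.002]
force: [-3.5, -2.9, 23.1]
gripper_width: 0.0485
grip_force: 50.0
[272.4 193.4] [267, 192, 11, 4, 39]
[272.48867627 192.70256992] tilt 0.0022351603520618076
```

View pics/m3.png

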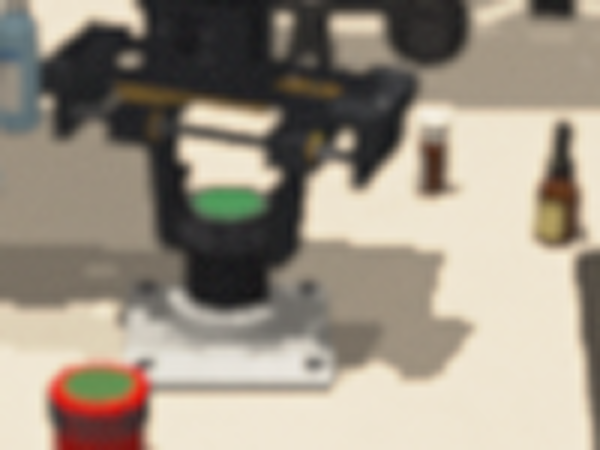

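The cell is home on the housing. The glass is at row 193.4, with the same 0.7 px offset from the prediction as before, so it has not slipped. The arm is steady and pushing with about 23 N.

```bash
python3 -c "
from plant import env
print(env.hand_in())"
```

```text
the job is handed in; nothing more can be done
None
```

The cell is keyed over the pins and pushed fully home, held with a 50 N grip and about 23 N of push; I handed the job in at about 12 s on the robot's clock, and no verdict came back.

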